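# Turn the red tool tag over through the twisted wire guide

## Robot

A 6-joint arm with a two-finger parallel gripper is mounted at the origin on a cart in front of the work surface, level with it; the furniture and walls round the work are solid. World frame = base frame: x ahead of the robot, y to its left, z up, the work surface at z = 0. Lengths are in mm, angles in rad, forces in N, time in s.
With the tool pointing down it reaches from about 325 to 925 mm from the base axis. Payload 3.1 kg.
Tool frame: the origin (TCP) lies on the centre line of the jaws, within the pads' length; the fingertips stand 14 mm ahead of it and the grasp point (between the pads) lies 5 mm behind it (ctrl.finger_overhang is the distance from the TCP to the fingertips, in mm); z points along the fingers, y is the line along which they close (so a half turn about z gives the same grasp; the last joint's range is limited). The gripper opens to 85 mm and grips with 20 to 120 N. Pads are 22 mm wide; open, the fingers measure 114 mm over their backs; the gripper's body (76 mm by 85 mm) begins 54 mm behind the grasp point. The pads swing forward as they close: fully open they stand 13 mm farther back than shut.
Start: joints at [1.187, 0.217, 1.613, -0, 1.311, -0.112], TCP at [167.772, 602.073, 245.3] pointing down, gripper open.
Joint ranges: [-2.75, 2.75], [-0.78, 2.1], [0.31, 2.55], [-1.13, 4.27], [0.13, 2.63], [-2.58, 2.58]. Speed limits (rad/s): [2.79, 2.79, 3.14, 3.14, 3.14, 3.14].

## Interface

Orientations are given as a unit quaternion [w, x, y, z].
In Python, from workcell import ctrl gives the robot as it stands. The module is installed in compiled form; this text tells all that it offers.
- The arm moves only by the shell command python3 -m crank 'ROWS' [FORCE]. ROWS is text: rows parted by semicolons, each of 5 numbers parted by spaces: the shift along the tool's x, y, z in m, then the turn about the tool's z in rad, then the closure, from -1 (fully open) to 1 (shut), so that 0 is half open. A call has 1 to 12 rows; each row is the pose to reach, as a shift and turn from the pose commanded when the call began, along the tool's axes at that moment; what a row does not reach only later rows make up. A row lasts 1/10 s, in which the tool goes at most 50 mm and 8.59 degrees, less where a joint would pass 70% of its speed; a pose out of reach is approached as far as the arm can. A call with a gripper value outside its range is refused whole. The fingers move at their own pace and stop on an object; FORCE is the grip in N (left out, the last holds). Time passes only in rows, so rows that repeat a pose let the fingers close. It gives the time, the measured TCP pose, the force, the opening and the grip force at its end, in the units of the state.
- ctrl.state(): the state, without advancing time (a new reading comes with each control period).
- ctrl.snapshot(name): name is "scene" or "top" or "wrist"; returns a dict with "pixels" (384x512x3 uint8, red, green, blue), "fx", "fy", "cx", "cy" (pixels), "origin" and "orientation" of the camera in the world. Camera axes: x right, y down, z forward; pixel columns grow to the right and rows downward; lengths in mm; the calibration is good to about 2 mm. A picture is of the moment at which its call begins. There is no depth.
- ctrl.finish_job(): hands the job in; it is judged then, once.
The state is a dict: "t": time; "joints": joint angles; "qd": joint speeds; "tau": joint torques, N m; "ee_pos": TCP position; "ee_rot": TCP orientation; "contact_force": force on the tool from outside, world axes, zero at the start; "torque": the same for the moment, N m; "grip_width": finger opening in mm; "finger_force": force on a finger pad.
Only numpy, scipy, OpenCV 4.12 (cv2) and the standard library are available. Lean on these libraries where they do the work, as an engineer would, in place of code of your own. Each camera call takes 0.05 s, during which the arm holds its last target. There are 200 camera calls.

## Task

Take the red tool tag out of the wooden rack and, with its red face towards the yellow lip of the guide's mouth, drop it through the twisted wire guide. The guide turns it half over, so that it ends standing in the cradle at the foot with its white face to the yellow front and its red face to the back. Leave the blue and yellow tags in the rack.

Things in the scene. Friction and masses are not known exactly. Their poses are not given: they have to be found in the camera images.
- red_tag: Rigid tag, red -x half, white +x half. Plate 8 mm thick (x), 26 tall, 36 wide (y), stepped to 22 at foot and shoulder; on top a grip tang 8 mm thick, 12 wide, 28 tall: 54 in all, 30-55 g. Origin: centre of underside, z up along the tang, -x out of the red face. Starts upright in one of the rack's pockets (any), red face to the rack's front. Grip the tang from above across its 8 mm.
- red_tag_face (a point): Point in the air 30 mm out from the middle of the red tag's thickness on the red side (tag frame [-30, 0, 13] mm): shows which way the red face looks.
- blue_tag: Tag of the same shape and size as the red one, blue front half; stands in another pocket of the rack. Stays there.
- yellow_tag: Tag of the same shape and size as the red one, yellow front half; stands in another pocket of the rack. Stays there.
- guide: Fixed twisted wire guide, 247 mm tall, on a grey foot plate 90x90x10 mm. Origin: centre of the foot's underside, z up along the slot's axis, -x is its front: yellow mouth lip, yellow cradle rib and stripe. The slot twists by half a turn about z between mouth and foot, where it is again parallel to y; a tag let go in the mouth slides down the slick wires by itself and comes out turned 180 degrees about z.
- guide_mouth (a point): Centre of the funnel mouth's rim, guide frame [0, 0, 247] mm, axes as the guide's. The funnel opens 42 mm (x) by 62 mm (y) at the rim and narrows to a slot 17 mm (x) by 39 mm (y), 23 mm below. Let a tag go upright, its width along y, with its underside about 18 mm below the rim.
- cradle (a point): Centre of the cradle's floor, guide frame [0, 0, 10] mm, axes as the guide's. The cradle is a groove along y, 12 mm wide, in which the tag ends standing upright.
- rack: Fixed block of light wood 46x180x22 mm with three pockets in a row along y, 58 mm apart, each 12 mm (x) by 41 mm (y) and 14 mm deep (floor 8 mm above the bench). Origin at the centre of its underside, -x is its front.
Mind the look-alikes: they are no part of the job. Of the things like the red_tag, leave any that is turquoise; of the rest the smaller one is meant.

How it is judged (in metres and radians):
On the way:
1. the red tag is in the guide's mouth or slot, red face to the guide's front (z of red_tag in the frame of guide between 0.17 and 0.242 m and horizontal distance between red_tag and guide below 0.02 m and x of red_tag_face in the frame of guide below 0 m), for 0.02 s.
At the end, for the whole second after the job is handed in: The red tag stands at rest in the cradle at the guide's foot (underside within 12 mm of the cradle's floor centre, upright within 20 degrees, parallel to the cradle within 20 degrees), its red face towards the guide's back; the blue and yellow tags are still in the rack (distance between red_tag and cradle below 0.012 m and angle between red_tag's own z axis and vertical below 0.35 rad and angle between the x axis of red_tag and the x axis of guide, either way round below 0.35 rad and x of red_tag_face in the frame of guide above 0.015 m and linear speed of red_tag below 0.02 m/s); the robot touches nothing.
It fails at once if the blue or yellow tag is taken out of its place (moved over 25 mm) (distance of any of blue_tag, yellow_tag from where it was at the start of the episode above 0.025 m).
It also fails if it takes over 43 s, if anything falls off the work surface, if the arm or the gripper's body presses on something with over 40 N, if the wrist force passes 120 N, or if a joint passes its speed limit or range.

## Working session

There is one attempt and no reset: what is moved stays moved. The work goes in short steps, Python scripts to look and compute and a shell command to move; the robot and the scene stay as the last step left them, time stands still between calls to the robot, and variables do not carry over. Pictures are saved under pics/ and viewed, at most 10 in all, crops included, and the job is handed in when it is done.

```bash
mkdir -p pics
cat > h.py <<'E'
from workcell import ctrl
import numpy as np, cv2
from scipy.spatial.transform import Rotation as R
def snap(n,f=None):
    s=ctrl.snapshot(n)
    if f: cv2.imwrite('pics/'+f,s['pixels'][:,:,::-1])
    return s
def rot(q): return R.from_quat([q[1],q[2],q[3],q[0]])
def ray(s,u,v):
    d=rot(s['orientation']).apply([(u-s['cx'])/s['fx'],(v-s['cy'])/s['fy'],1]); return np.array(s['origin']),d
def plane(s,u,v,z):
    o,d=ray(s,u,v); return o+d*(z-o[2])/d[2]
def proj(s,p):
    c=rot(s['orientation']).inv().apply(np.array(p)-np.array(s['origin'])); return s['fx']*c[0]/c[2]+s['cx'],s['fy']*c[1]/c[2]+s['cy']
def tri(s1,a,s2,b):
    o1,d1=ray(s1,*a);o2,d2=ray(s2,*b)
    t=np.linalg.lstsq(np.c_[d1,-d2],o2-o1,rcond=None)[0]
    p,q=o1+t[0]*d1,o2+t[1]*d2; return (p+q)/2,np.linalg.norm(p-q)
E
python3 - <<'E'
from h import *
ims=[]
for n in('scene','top'):
    s=snap(n,n+'0.png');print(n,s['fx'],s['cx'],s['cy'],s['origin'],s['orientation'])
    import pickle;pickle.dump(s,open(n+'.pkl','wb'))
st=ctrl.state();print(st['ee_pos'],st['ee_rot'],st['grip_width'],st['t'])
E
```

```text
scene 402.1179560502142 248.8027863916551 194.03358053264412 [ 143.91178288 -459.00654008  585.8273205 ] [-0.48211063  0.84029709 -0.21805656  0.11798931]
top 422.5802681852276 261.34863720958117 187.1322811440244 [259.5408359   74.25188079 979.74621136] [-0.12812715  0.8474076  -0.50931867  0.07796335]
[167.47826607 601.3962106  244.08806875] [-2.68572493e-04  1.35470992e-01  9.90780696e-01 -1.07287192e-03] 85.08407915353017 0.1
```

View pics/scene0.png

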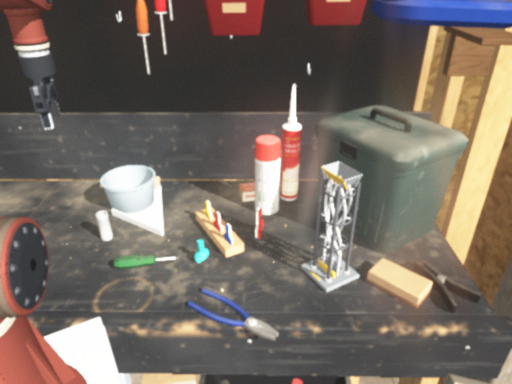

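View pics/top0.png

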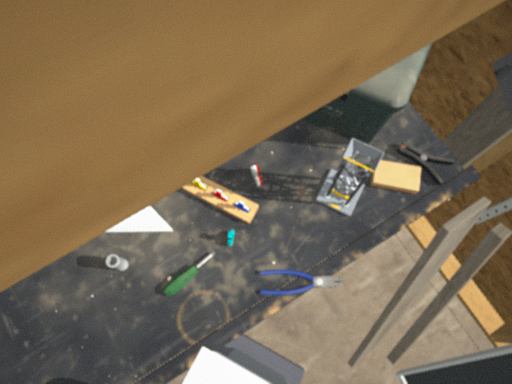

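The scene view shows the rack at about (220,230), with the yellow, red and blue tags in it and red in the middle. A larger red decoy stands at (259,222), the turquoise one at (201,250), and the guide at (335,225). In the top view the rack is near (221,200), the guide foot near (342,192) and the mouth near (362,157). I'll enlarge both.

Run:
```python
import pickle,cv2,numpy as np
s=pickle.load(open('scene.pkl','rb'))['pixels'][:,:,::-1];t=pickle.load(open('top.pkl','rb'))['pixels'][:,:,::-1]
a=cv2.resize(t[130:220,170:270],None,fx=4,fy=4,interpolation=2);b=cv2.resize(t[130:220,310:400],None,fx=4,fy=4,interpolation=2)
cv2.imwrite('pics/c1.png',np.hstack([a,b]))
a=cv2.resize(s[195:265,185:270],None,fx=4,fy=4,interpolation=2);b=cv2.resize(s[155:295,295:365],None,fx=4,fy=4,interpolation=2)
a=np.vstack([a,np.zeros((280,340,3),np.uint8)]);cv2.imwrite('pics/c2.png',np.hstack([a,b]))
```

```text
(no output)
```

View pics/c1.png

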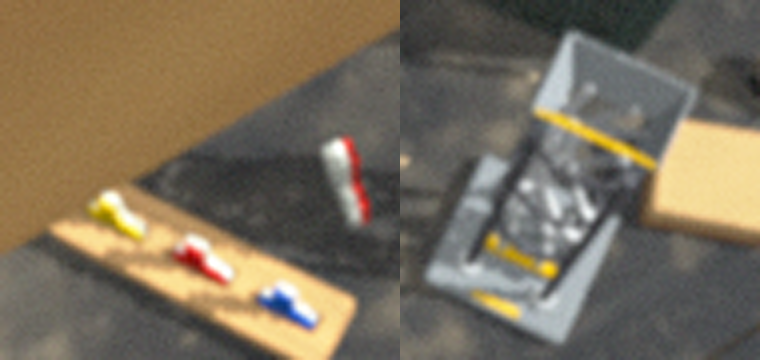

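View pics/c2.png

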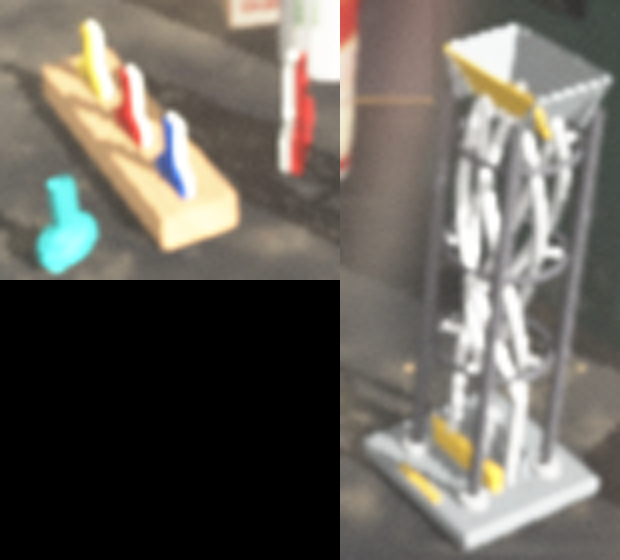

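The top crop shows the rim corners at about (354,138), (384,152), (374,171) and (344,157), with the yellow lip on the lower-left side. The tang tops are near (196,179), (217,190) and (240,202). The scene crop gives the matching points. Red faces the lower-left, which is the front of the rack.

Run:
```python
from h import *
import pickle
s=pickle.load(open('scene.pkl','rb'));t=pickle.load(open('top.pkl','rb'))
np.set_printoptions(precision=1,suppress=True)
T=[(353.75,138),(384.25,152.5),(373.75,171.25),(343.75,157.5)];S=[(338.75,160.5),(362.5,175),(347,189.5),(321.75,166.25)]
for z,w in((247,'rim'),):
    for nm,P,c in(('top',T,t),('scene',S,s)):
        q=np.array([plane(c,*p,z) for p in P]);print(nm,q.mean(0),'lip dir(y)',[np.degrees(np.arctan2(*(a-b)[1::-1])) for a,b in((q[2],q[3]),(q[1],q[0]))],'x',[np.degrees(np.arctan2(*(a-b)[1::-1])) for a,b in((q[0],q[3]),(q[1],q[2]))], np.linalg.norm(q[2]-q[3]))
print('tri',[tri(t,a,s,b) for a,b in zip(T,S)])
tt=[(196,179),(217.5,190),(240,202.5)];ss=[(207.5,201.25),(217.5,212),(228,224)]
a=np.array([plane(t,*p,62) for p in tt]);b=np.array([plane(s,*p,62) for p in ss]);print(a,b)
for q in(a,b):print(np.degrees(np.arctan2(*(q[2]-q[0])[1::-1])),np.linalg.norm(q[2]-q[0]))
def prep(st): pass
st=ctrl.state();print(np.array(rot(st['ee_rot']).as_matrix()))
```

```text
top [606.4  41.2 247. ] lip dir(y) [np.float64(-88.78261195922762), np.float64(-90.10503288716683)] x [np.float64(-0.26047170051599683), np.float64(-3.3077953711173023)] 60.017296999897326
scene [601.4  31.7 247. ] lip dir(y) [np.float64(-100.65458965811925), np.float64(-91.64475892881168)] x [np.float64(4.515462074369774), np.float64(24.440753117909985)] 92.65801966980203
tri [(array([627.5,  71.9, 247.8]), np.float64(1.0980912409963142)), (array([629.8,   9.1, 244.2]), np.float64(0.17605103752366408)), (array([596.4,   9.5, 223.1]), np.float64(1.4361860772922237)), (array([585.1,  71.5, 245.8]), np.float64(1.6030020763144037))]
[[459.  347.7  62. ]
 [459.2 291.3  62. ]
 [457.4 232.   62. ]] [[459.2 344.7  62. ]
 [460.2 287.5  62. ]
 [459.9 229.9  62. ]]
-90.7542010746348 115.69882661995986
-89.67734848301382 114.80076960258457
[[-1.   0.3 -0. ]
 [ 0.3  1.  -0. ]
 [ 0.  -0.  -1. ]]
```

```bash
cat >> h.py <<'E'
np.set_printoptions(precision=4,suppress=True)
def go(p,yaw=None):
    st=ctrl.state();r=rot(st['ee_rot']);d=r.inv().apply(np.array(p)-st['ee_pos'])/1000
    m=r.as_matrix();a=np.arctan2(m[1,1],m[0,1])
    print('t',st['t'],'pos',np.array(st['ee_pos']),'shift',d,'n',np.linalg.norm(d)/.05,'yaw(y)',a,'turn',None if yaw is None else a-yaw,'tilt',m[:,2],'j',np.array(st['joints']),'w',st['grip_width'])
E
python3 - <<'E'
from h import *
import pickle
go([459,290,170],0)
s=pickle.load(open('scene.pkl','rb'))
for p in((268,213),(290,199),(259,238),(130,205)):print(plane(s,*p,0))
E
```

```text
t 0.1 pos [167.4783 601.3962 244.0881] shift [-0.3644 -0.2215  0.0745] n 8.658904394034982 yaw(y) 1.2990187828165372 turn 1.2990187828165372 tilt [-0.0008 -0.0021 -1.    ] j [ 1.1868  0.2177  1.6148 -0.      1.3113 -0.1122] w 85.08407915353017
[612.2442 304.7389   0.    ]
[702.7899 335.5499   0.    ]
[536.3613 220.9239   0.    ]
[302.2786 528.3582   0.    ]
```

```bash
python3 -m crank '-0.364 -0.221 0 1.3 0;-0.364 -0.221 0 1.3 0;-0.364 -0.221 0 1.3 0;-0.364 -0.221 0 1.3 0;-0.364 -0.221 0 1.3 0;-0.364 -0.221 0 1.3 0;-0.364 -0.221 0 1.3 0;-0.364 -0.221 0.02 1.3 0;-0.364 -0.221 0.045 1.3 0;-0.364 -0.221 0.075 1.3 0;-0.364 -0.221 0.075 1.3 0;-0.364 -0.221 0.075 1.3 0'
python3 - <<'E'
from h import *
import pickle
s=snap('wrist','w1.png');pickle.dump(s,open('w1.pkl','wb'));go([459,290,170],0);print(s['origin'],proj(s,[460,290,62]))
E
```

```text
t: 1.3
ee_pos: [458.3, 291.2, 169.6]
ee_rot: [-0.001, 0.707, 0.707, -0.001]
contact_force: [0.2, 0.6, 0.4]
grip_width: 42.9
finger_force: 0.0
t 1.35 pos [459.1888 292.0761 171.1548] shift [-0.0021 -0.0002  0.0012] n 0.04766389376781423 yaw(y) -0.00017909816518527167 turn -0.00017909816518527167 tilt [ 0.0007  0.0005 -1.    ] j [0.4375 0.1223 1.8692 0.0002 1.1492 0.4376] w 42.74949765257677
[459.3924 360.082  299.7202] (np.float64(257.4819008262499), np.float64(191.61049972929987))
```

View pics/w1.png

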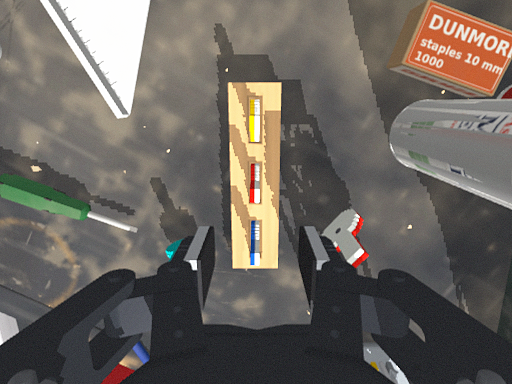

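The wrist view shows the rack from (228,82) to (281,268), nearly vertical in the image, with the red tag at (256,183) and its red side to the left.

Run:
```python
from h import *
import pickle
s=pickle.load(open('w1.pkl','rb'));p=s['pixels'].astype(int)
for v in range(158,210,3): print(v,' '.join('%d,%d,%d'%tuple(p[v,u]) for u in range(246,266,1)) if v in(167,176,182,188,197) else '')
hsv=cv2.cvtColor(s['pixels'],cv2.COLOR_RGB2HSV)
for n,lo,hi in(('red',(0,150,80),(8,255,255)),('blue',(100,120,60),(130,255,255)),('yel',(22,150,100),(33,255,255))):
    m=cv2.inRange(hsv,lo,hi);m[:,:225]=0;m[:,285:]=0;m[270:]=0;m[:80]=0
    v,u=np.nonzero(m);print(n,len(u),u.min(),u.max(),v.min(),v.max(),cv2.fitLine(np.c_[u,v].astype(np.float32),2,0,.01,.01).ravel())
    for z in(34,62):print(plane(s,u.max(),v.min(),z),plane(s,u.max(),v.max(),z))
```

```text
158 
161 
164 
167 198,159,110 181,141,98 163,131,93 183,151,107 168,119,81 191,13,13 185,21,17 191,23,14 180,80,73 162,178,171 223,232,225 243,246,242 239,241,236 219,199,164 186,140,94 187,141,100 241,198,133 255,246,177 255,239,171 195,145,97
170 
173 
176 187,145,102 187,144,104 172,138,97 182,150,106 179,120,84 217,15,16 216,30,24 218,26,19 197,90,84 184,201,190 228,234,229 253,255,253 255,255,255 224,203,169 188,146,93 213,160,110 248,208,140 255,248,180 255,234,156 194,147,100
179 
182 194,148,105 184,146,102 169,138,94 189,150,103 169,99,69 141,0,7 150,21,27 147,12,3 153,93,87 159,179,169 158,166,157 158,163,157 152,156,150 163,139,113 198,150,100 219,169,117 249,212,144 255,242,177 255,236,170 255,239,167
185 
188 242,194,131 176,136,97 159,131,90 157,123,85 159,14,15 157,16,4 157,23,16 157,13,4 152,96,90 171,191,182 177,181,173 178,182,173 174,180,169 169,153,132 196,148,95 214,164,110 249,215,143 255,243,173 254,237,170 253,233,166
191 
194 
197 253,230,159 255,237,162 244,221,148 186,116,79 255,16,0 255,40,18 254,35,27 254,11,0 254,189,181 254,255,255 255,255,255 255,255,255 255,255,255 253,255,247 180,130,78 216,163,112 255,231,156 255,248,184 254,236,167 253,232,168
200 
203 
206 
209 
red 135 249 254 164 202 [  0.0352  -0.9994 251.7778 184.7778]
[456.9281 307.4729  34.    ] [456.8595 271.7143  34.    ]
[457.1878 313.0166  62.    ] [457.1264 281.0259  62.    ]
blue 162 250 254 221 264 [  0.0202  -0.9998 252.2901 241.6296]
[456.8233 252.855   34.    ] [456.7362 207.519   34.    ]
[457.094  264.1539  62.    ] [457.0161 223.5952  62.    ]
yel 183 249 253 99 141 [  0.0021  -1.     251.3006 120.4754]
[456.1913 363.2169  34.    ] [456.0919 327.9372  34.    ]
[456.5286 362.8866  62.    ] [456.4397 331.3244  62.    ]
```

```bash
python3 -m crank '-0.002 -0.002 0.04 0 0;-0.002 -0.002 0.08 0 0;-0.002 -0.002 0.105 0 0;-0.002 -0.002 0.118 0 0;-0.002 -0.002 0.118 0 0;-0.002 -0.002 0.118 0 1;-0.002 -0.002 0.118 0 1;-0.002 -0.002 0.118 0 1;-0.002 -0.002 0.118 0 1;-0.002 -0.002 0.118 0 1;-0.002 -0.002 0.118 0 1;-0.002 -0.002 0.118 0 1' 45
```

```text
t: 2.55
ee_pos: [458.4, 290.4, 54.4]
ee_rot: [0.0, 0.708, 0.707, 0.002]
contact_force: [-1.6, 0.7, 6.6]
grip_width: 6.8
finger_force: 48.9
```

```bash
python3 -m crank '0 0 -0.01 0 1;0 0 -0.03 0 1;0 0 -0.07 0 1;0 0 -0.12 0 1;0 0 -0.17 0 1;0 0 -0.22 0 1;0 0 -0.262 0 1;0 0 -0.262 0 1;0 0 -0.262 0 1'
python3 - <<'E'
from h import *
import pickle
s=snap('wrist');pickle.dump(s,open('w2.pkl','wb'));go([459,290,170],0)
c=snap('scene');pickle.dump(c,open('s2.pkl','wb'));st=ctrl.state()['ee_pos'];u,v=map(int,proj(c,st));print(u,v)
a=cv2.resize(s['pixels'][164:384,106:406,::-1],None,fx=1.8,fy=1.8);b=cv2.resize(c['pixels'][max(v-60,0):v+50,u-30:u+30,::-1],None,fx=3.6,fy=3.6)
b=b[:a.shape[0]];cv2.imwrite('pics/g2.png',np.hstack([a[:b.shape[0]],b]))
E
```

```text
t: 3.45
ee_pos: [457.7, 289.6, 316.6]
ee_rot: [0.001, 0.707, 0.707, 0.002]
contact_force: [-1.1, -0.7, -0.6]
grip_width: 7.0
finger_force: 48.0
t 3.5 pos [456.7015 289.1387 314.2044] shift [0.0009 0.0023 0.1442] n 2.884506284862739 yaw(y) -0.0010994537262160463 turn -0.0010994537262160463 tilt [-0.0001 -0.0003 -1.    ] j [ 0.4347 -0.0136  1.7346 -0.0002  1.4208  0.4358] w 6.402346533166861
209 110
```

View pics/g2.png

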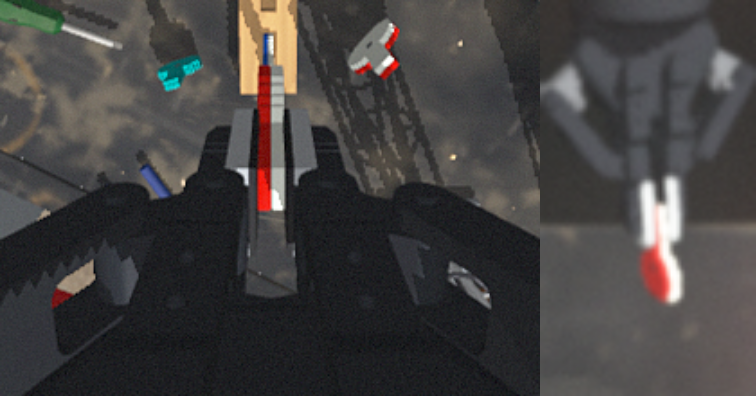

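The tag is held upright with its red side to the left (-x), and the rack behind it still has the blue tag. Next I'll check the clearance to the green box and work out a pose with the camera over the mouth.

Run:
```python
from h import *
import pickle
s=pickle.load(open('scene.pkl','rb'))
for p in((380,248),(462,215),(340,215)):print(plane(s,*p,0))
for p in((322,122),(392,152)):print(plane(s,*p,200))
go([604,-30,335],0)
```

```text
[761.4639  48.4986   0.    ]
[1046.2782   45.6988    0.    ]
[771.2736 202.8093   0.    ]
[810.4334 356.0619 200.    ]
[827.9833 121.1392 200.    ]
t 3.55 pos [456.1455 288.9151 312.7449] shift [-0.3188  0.1482 -0.0222] n 7.044518532016832 yaw(y) -0.0011066977922264583 turn -0.0011066977922264583 tilt [-0.0025 -0.0013 -1.    ] j [ 0.4347 -0.0124  1.7361 -0.0001  1.4207  0.4358] w 6.736030606029004
```

```bash
python3 -m crank '-0.02 0.01 -0.02 0 1;-0.06 0.028 -0.02 0 1;-0.105 0.049 -0.02 0 1;-0.15 0.07 -0.02 0 1;-0.195 0.091 -0.02 0 1;-0.24 0.112 -0.02 0 1;-0.285 0.133 -0.02 0 1;-0.319 0.148 -0.02 0 1;-0.319 0.148 -0.02 0 1;-0.319 0.148 -0.02 0 1;-0.319 0.148 -0.02 0 1'
python3 - <<'E'
from h import *
import pickle
s=snap('wrist','w3.png');pickle.dump(s,open('w3.pkl','wb'));go([604,-30,335],0);print(s['origin'],proj(s,[606,41,247]))
E
```

```text
t: 4.65
ee_pos: [603.7, -28.6, 332.5]
ee_rot: [-0.002, 0.707, 0.707, -0.001]
contact_force: [-1.4, 1.2, 0.3]
grip_width: 6.8
finger_force: 48.1
t 4.7 pos [603.9026 -28.3118 333.098 ] shift [-0.0017  0.0001 -0.0019] n 0.05090055618134885 yaw(y) 0.0004678396072735362 turn 0.0004678396072735362 tilt [-0.0023  0.0008 -1.    ] j [-0.1631  0.1181  1.5625  0.0005  1.4634 -0.1636] w 6.946981375617948
[604.9511  39.9344 462.7442] (np.float64(258.6363302472699), np.float64(101.90702773843242))
```

View pics/w3.png

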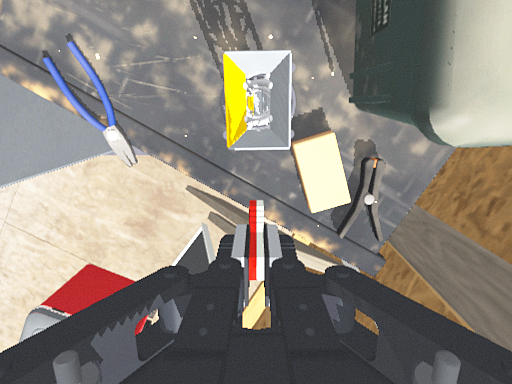

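The wrist view shows the mouth rim from (224,51) to (290,149), centred at about (257,100) and square to the image. The yellow lip is on the left, the same side as the tag's red face.

Run:
```python
from h import *
import pickle
s=pickle.load(open('w3.pkl','rb'));p=s['pixels'].astype(int)
for uv in((257,100),(224,51),(291,51),(290,149),(224,149)):print(plane(s,*uv,247))
h=cv2.cvtColor(s['pixels'],cv2.COLOR_RGB2HSV);m=cv2.inRange(h,(0,180,100),(8,255,255));m[:195]=0;m[300:]=0;m[:,:240]=0;m[:,270:]=0
for v in range(200,285,8):
    u=np.nonzero(m[v])[0]; print(v,u.min() if len(u) else 0,u.max() if len(u) else 0,[tuple(p[v,k]) for k in (266,)])
v,u=np.nonzero(m);print(plane(s,257.3,v.min(),289),plane(s,257.3,202,315),v.min())
```

```text
[604.8743  42.2571 247.    ]
[583.1054  73.2204 247.    ]
[627.2038  73.2315 247.    ]
[628.5335   8.6051 247.    ]
[581.2931   8.5535 247.    ]
200 0 0 [(np.int64(107), np.int64(109), np.int64(116))]
208 249 255 [(np.int64(127), np.int64(123), np.int64(125))]
216 249 255 [(np.int64(196), np.int64(165), np.int64(137))]
224 249 255 [(np.int64(83), np.int64(81), np.int64(81))]
232 250 255 [(np.int64(50), np.int64(51), np.int64(53))]
240 250 255 [(np.int64(52), np.int64(53), np.int64(53))]
248 249 255 [(np.int64(47), np.int64(46), np.int64(45))]
256 249 255 [(np.int64(47), np.int64(45), np.int64(47))]
264 249 255 [(np.int64(67), np.int64(64), np.int64(71))]
272 249 255 [(np.int64(68), np.int64(68), np.int64(75))]
280 0 0 [(np.int64(70), np.int64(66), np.int64(68))]
[605.1511 -16.8195 289.    ] [605.122   -8.8673 315.    ] 201
```

```bash
python3 -m crank '0.035 0.001 0 0 1;0.069 0.001 0 0 1;0.069 0.001 0 0 1;0.069 0.001 0.02 0 1;0.069 0.001 0.035 0 1;0.069 0.001 0.045 0 1;0.069 0.001 0.053 0 1;0.069 0.001 0.06 0 1;0.069 0.001 0.06 0 1;0.069 0.001 0.06 0 1'
python3 - <<'E'
from h import *
go([605,41,274],0);print(np.array(ctrl.state()['contact_force']))
c=snap('scene');a=cv2.resize(c['pixels'][60:300,250:410,::-1],None,fx=2.5,fy=2.5);cv2.imwrite('pics/m.png',a)
E
```

```text
t: 5.7
ee_pos: [606.0, 39.1, 274.5]
ee_rot: [0.0, 0.708, 0.707, 0.0]
contact_force: [-0.2, 0.2, -0.5]
grip_width: 6.6
finger_force: 48.0
t 5.7 pos [606.0178  39.0842 274.5274] shift [ 0.0019 -0.001   0.0005] n 0.04465229114282911 yaw(y) -0.0013597811889027366 turn -0.0013597811889027366 tilt [ 0.0003 -0.     -1.    ] j [-0.0511  0.1572  1.6273 -0.      1.3568 -0.0498] w 6.594415134447719
[-0.1988  0.1752 -0.5272]
```

View pics/m.png

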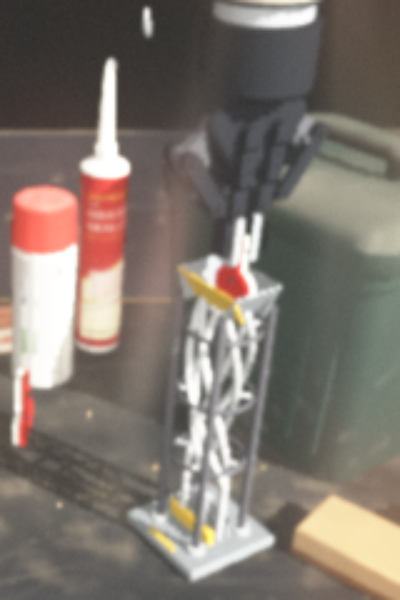

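The tag hangs in the mouth at (233,280) in this crop, red face to the yellow lip, with no contact force. I'll release it.

```bash
python3 -m crank '0.001 0 0 0 0.2;0.001 0 0 0 0.2;0.001 0 0 0 0.2;0.001 0 0 0 0.2;0.001 0 0 0 0.2;0.001 0 0 0 0.2;0.001 0 -0.03 0 0.2;0.001 0 -0.07 0 0.2;0.001 0 -0.1 0 0.2;0.001 0 -0.1 0 0.2;0.001 0 -0.1 0 0.2'
python3 - <<'E'
from h import *
st=ctrl.state();print(st['t'],st['grip_width'],np.array(st['contact_force']))
c=snap('scene');a=cv2.resize(c['pixels'][150:300,290:370,::-1],None,fx=4,fy=4,interpolation=2)
t=snap('top');b=cv2.resize(t['pixels'][130:220,310:400,::-1],None,fx=4,fy=4,interpolation=2);b=np.vstack([b,np.zeros((240,360,3),np.uint8)])
cv2.imwrite('pics/e.png',np.hstack([a,b]))
E
```

```text
t: 6.85
ee_pos: [606.2, 40.3, 375.2]
ee_rot: [0.001, 0.707, 0.707, 0.001]
contact_force: [-0.2, 0.4, -0.7]
grip_width: 34.4
finger_force: 0.0
6.85 34.39747630443963 [-0.1722  0.3857 -0.7225]
```

View pics/e.png

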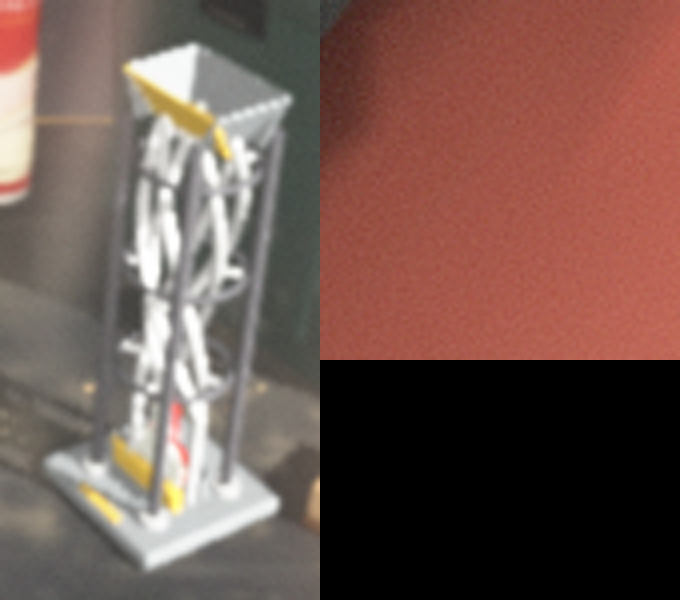

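The tag is at the foot: the white face looks to the front and red shows at the back, with the tang near (176,405) in the crop. I'll check that it is seated numerically.

```bash
python3 -m crank '0 0 -0.02 0 0.2;0 0 -0.02 0 0.2;0 0 -0.02 0 0.2;0 0 -0.02 0 0.2;0 0 -0.02 0 0.2'
python3 - <<'E'
from h import *
import pickle
s0=pickle.load(open('scene.pkl','rb'));c=snap('scene')
for z,n in((64,'top'),(10,'foot')):print(n,[np.round(proj(c,[605+dx,41,z]),1) for dx in(-4,0,4)])
print('plate', [np.round(proj(c,[605+4,41+dy,z]),1) for dy in(-18,18) for z in (16,34)])
d=np.abs(c['pixels'].astype(int)-s0['pixels']).max(2);d[:,:310]=0;d[:,370:]=0;d[:160]=0;m=d>45
v,u=np.nonzero(m);print('diff',len(u),u.min(),u.max(),v.min(),v.max())
h=cv2.cvtColor(c['pixels'],cv2.COLOR_RGB2HSV);r=cv2.inRange(h,(0,90,80),(8,255,255))|cv2.inRange(h,(172,90,80),(180,255,255));r[:,:320]=0;r[:,350:]=0;r[:200]=0;r[295:]=0
for y in range(v.min(),v.max()+1):print(y,'diff',np.nonzero(m[y])[0],'red',np.nonzero(r[y])[0])
E
```

```text
t: 7.45
ee_pos: [605.4, 40.3, 392.7]
ee_rot: [-0.001, 0.707, 0.707, -0.001]
contact_force: [0.5, 0.4, -0.4]
grip_width: 34.4
finger_force: 0.0
top [array([329.6, 249.3]), array([331.2, 248.7]), array([332.7, 248.1])]
foot [array([327.4, 269.3]), array([328.8, 268.7]), array([330.3, 268.1])]
plate [array([336. , 270.8]), array([336.9, 264.2]), array([325.3, 261.1]), array([326. , 254.6])]
diff 92 325 336 251 271
251 diff [333 334 335] red [334]
252 diff [333 334 335] red [334 335]
253 diff [333 334 335] red [334 335]
254 diff [333 334] red [334]
255 diff [333 334] red [333 334]
256 diff [333 334] red [334]
257 diff [326 327 328 333 334] red []
258 diff [326 327 328 333 334] red []
259 diff [326 327 328 333 334] red []
260 diff [325 326 327 328] red []
261 diff [325 326 327 328 334 335] red []
262 diff [325 326 327 328 333 334 335 336] red [335 336]
263 diff [325 326 327 328 333 334 335 336] red [336]
264 diff [326 327 333 334 335 336] red [336]
265 diff [333 334 335 336] red []
266 diff [333 334 335 336] red []
267 diff [332 333 334 335 336] red []
268 diff [332 333 334 335 336] red []
269 diff [332 333 334 335 336] red []
270 diff [333 334 335 336] red []
271 diff [333 334 335] red []
```

The plate outline matches a seated tag (columns 325–336, bottom at row 271), so I'm handing in.

```bash
python3 -c "from workcell import ctrl; print(ctrl.finish_job())"
```

```text
the job is handed in; nothing more can be done
None
```

I dropped the red tag through the guide; the last scene picture shows it seated in the cradle, white to the front and red to the back. I left the blue and yellow tags in the rack, and the job was handed in at about 7.5 s, with no verdict returned.

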